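# Scrub the tumblers and put them in the caddy

## Robot

A 7-joint arm with a two-finger parallel gripper is mounted at the origin on the work surface. World frame = base frame: x ahead of the robot, y to its left, z up, the work surface at z = 0. Lengths are in m, angles in rad, forces in N, time in s.
With the tool pointing down it reaches from about 0.35 to 0.9 m from the base axis. Payload 8.1 kg.
Tool frame: the origin (TCP) lies on the centre line of the jaws, within the pads' length; the fingertips stand 11 mm ahead of it and the grasp point (between the pads) lies 8 mm behind it (arm.nose_length is the distance from the TCP to the fingertips, in m); z points along the fingers, y is the line along which they close (so a half turn about z gives the same grasp; the last joint's range is limited). The gripper opens to 92 mm and grips with 3 to 60 N. Pads are 19 mm wide; open, the fingers measure 130 mm over their backs; the gripper's body (75 mm by 190 mm) begins 47 mm behind the grasp point.
Start: joints at [-1.283, 0.434, 0.025, 1.573, -0.012, 1.134, -0.075], TCP at [0.238, 0.578, 0.238] pointing down, gripper open.
Joint ranges: [-2.62, 2.62], [-0.44, 2.09], [-1.27, 1.32], [0.08, 2.57], [-1.32, 4.46], [0.12, 2], [-2.74, 2.74]. Speed limits (rad/s): [2.22, 2.22, 3.01, 3.01, 3.14, 3.14, 3.14].

## Interface

Orientations are given as a rotation vector (axis times angle).
In Python, from cell import arm gives the robot as it stands.
- The arm moves only by the tool jog_arm, never from a script. Its argument "moves" is a list of rows, each a list of 4 numbers: the shift along the tool's x, y, z in m, then the turn about the tool's z in rad. In form: [[tx, ty, tz, spin], ...]. A call has 1 to 20 rows; each row is the pose to reach, as a shift and turn from the pose commanded when the call began, along the tool's axes at that moment; what a row does not reach only later rows make up. A row lasts 1/8 s, in which the tool goes at most 62.5 mm and 10.7 degrees, less where a joint would pass 70% of its speed; a pose out of reach is approached as far as the arm can. A call with a gripper value outside its range is refused whole. "hand" is the finger opening in m, from 0 to 0.0918, set as the call begins (left out, the last holds). The fingers move at their own pace and stop on an object; "newtons" is the grip in N (left out, the last holds). Time passes only in rows, so rows that repeat a pose let the fingers close. It gives the time, the measured TCP pose, the force, the opening and the grip force at its end, in the units of the state.
- arm.observe(): the state, without advancing time (a new reading comes with each control period).
- arm.get_image(name): name is "side" or "top" or "wrist"; returns a dict with "color" (400x640x3 uint8, red, green, blue), "z_map" (400x640 float32, m along the optical axis (not along the pixel's ray), 0 where there is no reading), "fx", "fy", "cx", "cy" (pixels), "k1" (the pictures are not rectified: a ray, as slopes to the right and down, at radius r is drawn at 1 + k1 r^2 times it, then the intrinsics apply), "rvec" (rotation vector, rad) and "tvec" (3), from world to camera coordinates, as OpenCV has them. Camera axes: x right, y down, z forward; pixel columns grow to the right and rows downward; lengths in m; the calibration is good to about 2 mm. A picture is of the moment at which its call begins.
- arm.sign_off(): hands the job in; it is judged then, once.
The state is a dict: "clock": time; "joints": joint angles; "dq": joint speeds; "joint_efforts": joint torques, N m; "position": TCP position; "ee_rot": TCP orientation; "force": force on the tool from outside, world axes, zero at the start; "ft_torque": the same for the moment, N m; "width": opening from 0.0 (shut) to 1.0 (fully open); "gripper_force": force on a finger pad.
Only numpy, scipy, OpenCV 4.12 (cv2) and the standard library are available. Lean on these libraries where they do the work, as an engineer would, in place of code of your own. Each camera call takes 0.05 s, during which the arm holds its last target. There are 200 camera calls.

## Task

Scrub the inside of every tumbler on the counter with the long brush, from the smallest to the tallest: in each one push the brush down to the bottom, draw it up until its tip is near the rim, and push it down to the bottom once more. Finish with the brush hung upright in its holder again, its collar flat on the fork behind the lips, and each tumbler standing upright in a bay of its own in the caddy. Leave the bottle, the bowl and the carton where they are.

Things in the scene. Friction and masses are not known exactly. Their poses are not given: they have to be found in the camera images.
- small: the small one of three brown stoneware tumblers: plain straight open cylinder, 58 mm outside diameter, 85 mm high, wall 3 mm, bottom 5 mm thick, about 0.25 kg, loose, standing upright. Origin at the centre of its underside, z up its axis to the mouth. It may be absent.
- small_floor (a point): centre of the small tumbler's inner floor, 5 mm above its origin; the rim is 80 mm above this point
- middle: the middle one of three brown stoneware tumblers: plain straight open cylinder, 62 mm outside diameter, 100 mm high, wall 3 mm, bottom 5 mm thick, about 0.25 kg, loose, standing upright. Origin at the centre of its underside, z up its axis to the mouth. It may be absent.
- middle_floor (a point): centre of the middle tumbler's inner floor, 5 mm above its origin; the rim is 95 mm above this point
- tall: the tall one of three brown stoneware tumblers: plain straight open cylinder, 66 mm outside diameter, 115 mm high, wall 3 mm, bottom 5 mm thick, about 0.25 kg, loose, standing upright. Origin at the centre of its underside, z up its axis to the mouth. It may be absent.
- tall_floor (a point): centre of the tall tumbler's inner floor, 5 mm above its origin; the rim is 110 mm above this point
- brush: long bottle brush, 205 mm, 0.09 kg, round and rigid: from the tip, white bristle head (32 mm in diameter) to 55 mm, steel stem (10) to 110, flat grey collar (30) to 116, wooden handle (22) to 205 mm. Origin at the tip, z towards the handle. Starts hung upright in the holder, handle up, tip 20 mm above the counter: grip the handle from above.
- brush_tip (a point): tip of the bristle head (the brush's origin)
- brush_collar (a point): on the brush's axis at the underside of the collar, 110 mm from the tip
- holder: white brush holder fixed to the counter: base 110 x 90 x 8 mm, a 42 mm wide post at its back (front face at local x +29 mm) and, at its top, a level fork 48 mm wide and 10 mm thick, prong tops 130 mm up, open to the holder's own -x. Nothing rises above 136 mm. Origin at the counter straight below the seat; z up.
- holder_seat (a point): where the collar point lies when the brush hangs, at prong-top height; axes as the holder. Slot 18 mm wide, open at local x -25 mm, closed at +9 mm; a 6 mm high lip on each prong's front end (x -25 to -19). The stem goes through the slot, the collar lies on the prongs behind the lips. To take it out: raise 10 to 40 mm, then draw to local -x by 70 mm.
- caddy: wooden caddy fixed to the counter: open low box 94 mm (its x) by 272 mm (its y), walls 25 mm high and 5 mm thick, floor 5 mm thick, parted by two walls into three equal square bays in a row along its y, each 84 x 84 mm inside, 89 mm apart. Origin at the centre of its underside.
- bay0 (a point): centre of the floor of the caddy's bay at its -y end, 5 mm above the counter
- bay1 (a point): centre of the floor of the caddy's bay at its middle, 5 mm above the counter
- bay2 (a point): centre of the floor of the caddy's bay at its +y end, 5 mm above the counter
- sauce: bystander: amber sauce bottle, 54 mm in diameter, 160 mm high, loose, beyond the work. Origin at the centre of its underside
- bowl: bystander: white bowl, 80 mm in diameter, 40 mm high, loose. Origin at the centre of its underside
- carton: bystander: cardboard box 60 x 100 x 70 mm, loose. Origin at the centre of its underside
Things that resemble listed ones, but are neither listed nor needed, are in the scene too. Leave any red look-alike of the brush alone. Several things have the shape of the holder; the one meant has the colours described above.

How it is judged:
On the way, in this order (a step that is already met when the one before it is completed fails the run):
1. the brush tip is down at the bottom of the small tumbler (within 15 mm of its inner floor) (z of brush_tip in the frame of small between 0 and 0.02 m and horizontal distance between brush_tip and small_floor below 0.022 m and angle between small's own z axis and vertical below 0.3 rad), for 0.05 s.
2. the brush tip is drawn up the small tumbler's inside to within 35 mm of its rim or higher (z of brush_tip in the frame of small above 0.05 m and horizontal distance between brush_tip and small_floor below 0.022 m and angle between small's own z axis and vertical below 0.3 rad), for 0.04 s.
3. the brush tip is down at the bottom of the small tumbler again (all of step 1), for 0.05 s.
4. the brush tip is down at the bottom of the middle tumbler (within 15 mm of its inner floor) (z of brush_tip in the frame of middle between 0 and 0.02 m and horizontal distance between brush_tip and middle_floor below 0.022 m and angle between middle's own z axis and vertical below 0.3 rad), for 0.05 s.
5. the brush tip is drawn up the middle tumbler's inside to within 35 mm of its rim or higher (z of brush_tip in the frame of middle above 0.065 m and horizontal distance between brush_tip and middle_floor below 0.022 m and angle between middle's own z axis and vertical below 0.3 rad), for 0.04 s.
6. the brush tip is down at the bottom of the middle tumbler again (all of step 4), for 0.05 s.
7. the brush tip is down at the bottom of the tall tumbler (within 15 mm of its inner floor) (z of brush_tip in the frame of tall between 0 and 0.02 m and horizontal distance between brush_tip and tall_floor below 0.022 m and angle between tall's own z axis and vertical below 0.3 rad), for 0.05 s.
8. the brush tip is drawn up the tall tumbler's inside to within 35 mm of its rim or higher (z of brush_tip in the frame of tall above 0.08 m and horizontal distance between brush_tip and tall_floor below 0.022 m and angle between tall's own z axis and vertical below 0.3 rad), for 0.04 s.
9. the brush tip is down at the bottom of the tall tumbler again (all of step 7), for 0.05 s.
At the end, for the whole second after the job is handed in: The brush hangs upright (within 0.12 rad) at rest in the holder, its collar within 10 mm of the seat sideways and 4 mm in height; every tumbler present stands upright (within 0.1 rad) and at rest on the floor of a bay of the caddy (within 24 mm of its centre), one to a bay (horizontal distance between brush_collar and holder_seat below 0.01 m and z of brush_collar in the frame of holder_seat between -0.004 and 0.004 m and angle between brush's own z axis and vertical below 0.12 rad and linear speed of each of brush, small, middle, tall below 0.03 m/s and (horizontal distance between small and bay0 below 0.024 m or horizontal distance between small and bay1 below 0.024 m or horizontal distance between small and bay2 below 0.024 m) and height (world z) of each of small, middle, tall below 0.01 m and angle between each of small, middle, tall's own z axis and vertical below 0.1 rad and (horizontal distance between middle and bay0 below 0.024 m or horizontal distance between middle and bay1 below 0.024 m or horizontal distance between middle and bay2 below 0.024 m) and (horizontal distance between tall and bay0 below 0.024 m or horizontal distance between tall and bay1 below 0.024 m or horizontal distance between tall and bay2 below 0.024 m)); the robot touches nothing.
It fails at once if the sauce is moved by more than 40 mm (distance of sauce from where it was at the start of the episode above 0.04 m).
It fails at once if the bowl is moved by more than 40 mm (distance of bowl from where it was at the start of the episode above 0.04 m).
It fails at once if the carton is moved by more than 40 mm (distance of carton from where it was at the start of the episode above 0.04 m).
Of small, middle, tall only 2 to 3 are there at a start; the rules pass over those that are not, and their reading is None.
At some moment in a run one of small, middle, tall may be knocked a few centimetres aside while the robot is not near it.
It also fails if it takes over 210 s, if anything falls off the work surface, if the arm or the gripper's body presses on something with over 40 N, if the wrist force passes 120 N, or if a joint passes its speed limit or range.

## Working session

There is one attempt and no reset: what is moved stays moved. The work goes in short steps, Python scripts to look and compute and a tool call to move; the robot and the scene stay as the last step left them, time stands still between calls to the robot, and variables do not carry over. Pictures are saved under pics/ and viewed, at most 14 in all, crops included, and the job is handed in when it is done.

Besides the shell and the picture viewer there is one more tool, called after ">>>" by a JSON object that holds its "method" and its "body". jog_arm: Moves the arm, as the interface text tells. Its arguments: {"type":"object","properties":{"moves":{"type":"array"},"hand":{"type":"number"},"newtons":{"type":"number"}},"required":["moves"]}

```bash
ls; mkdir -p pics; cat > h.py <<'E'
import numpy as np, cv2
from cell import arm
def grab(n,save=None):
    d=arm.get_image(n)
    np.savez(f'/tmp/{n}.npz',**d)
    if save: cv2.imwrite('pics/'+save,d['color'][:,:,::-1])
    return d
def load(n): return dict(np.load(f'/tmp/{n}.npz'))
def rays(d,uv):
    uv=np.atleast_2d(np.asarray(uv,float))
    K=np.array([[d['fx'],0,d['cx']],[0,d['fy'],d['cy']],[0,0,1]],float)
    n=cv2.undistortPoints(uv[:,None],K,np.array([float(d['k1']),0,0,0]))[:,0]
    return np.c_[n,np.ones(len(n))]
def RT(d): return cv2.Rodrigues(np.asarray(d['rvec'],float))[0],np.asarray(d['tvec'],float).ravel()
def onplane(d,uv,z):
    R,t=RT(d); r=rays(d,uv)@R; c=-R.T@t
    return c+r*((z-c[2])/r[:,2])[:,None]
def deproj(d,uv):
    R,t=RT(d); uv=np.atleast_2d(uv); r=rays(d,uv)
    z=d['z_map'][uv[:,1].astype(int),uv[:,0].astype(int)]
    return (r*z[:,None]-t)@R
def cloud(d):
    v,u=np.mgrid[0:400,0:640]
    P=deproj(d,np.c_[u.ravel(),v.ravel()]).reshape(400,640,3); P[d['z_map']==0]=np.nan
    return P
E
python3 - <<'E'
from h import *
for n in('side','top','wrist'):
    d=grab(n,n+'0.png');R,t=RT(d);print(n,-R.T@t,R[2],d['fx'],d['k1'])
print(arm.observe())
E
```

```text
pics
side [-0.02423908 -0.57075751  0.85371798] [ 0.55309519  0.52951203 -0.64319726] 493.1121265206787 -0.14338007361103586
top [0.41814294 0.02563156 1.26208746] [ 0.1519477   0.02059153 -0.98817402] 389.1930956938643 -0.09871530475263711
wrist [0.16090418 0.6088447  0.38394563] [ 0.28245263 -0.11772135 -0.95203056] 326.12337858486256 -0.061008596315633705
{'clock': 0.15, 'joints': array([-1.28260306,  0.4351168 ,  0.02498293,  1.57390542, -0.01159556,
        1.13402733, -0.07511452]), 'dq': array([ 0.00199363, -0.00111459, -0.00153471, -0.00282149,  0.000252  ,
       -0.00106641, -0.00105087]), 'joint_efforts': array([ 1.68949984e-03, -6.68263435e+01,  9.85686779e-01, -3.14695144e+01,
       -6.05211616e-02,  3.94011440e-02,  1.17983541e-04]), 'position': array([0.23797478, 0.57749017, 0.23708519]), 'ee_rot': array([-6.10070719e-01, -3.08165660e+00,  2.05085083e-03]), 'force': array([ 0.01750318,  0.7081742 , -0.19068015]), 'ft_torque': array([-0.03365665,  0.01614131,  0.02983137]), 'gripper_force': 0.0, 'width': 0.9989684361961573}
```

View pics/top0.png

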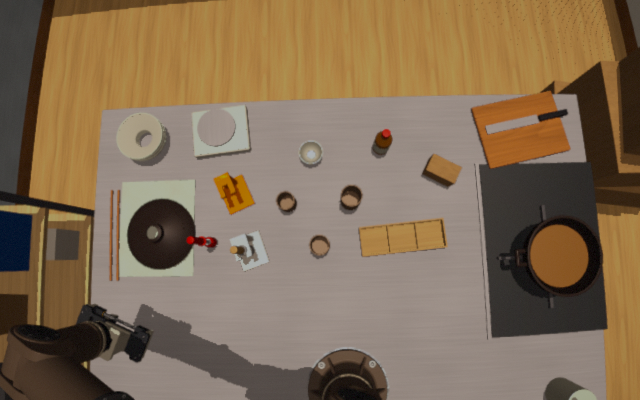

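View pics/side0.png

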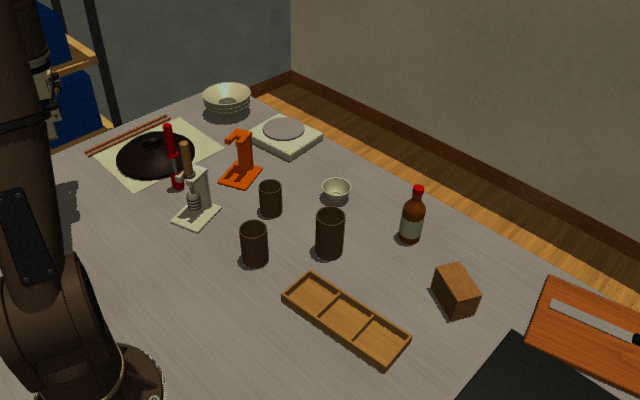

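Top view: three brown tumblers at (287,202), (319,246) and (350,197). The white holder with the wooden-handled brush is at about (248,250). Look-alikes are the red brush at (205,240) and the orange holder at (235,192); I pick the white and wood one. The caddy is at (402,238), bowl (311,153), sauce (383,141), carton (442,170).

```bash
python3 - <<'E'
from h import *
T=load('top');S=load('side');P=cloud(T);Q=cloud(S)
print('table z',np.nanmedian(P[300:320,200:260,2]),np.nanmedian(Q[300:330,200:260,2]))
# components by height, top
for nm,C,d in(('top',P,T),('side',Q,S)):
    m=((C[...,2]>0.03)&(C[...,2]<0.26)&(C[...,0]>0.2)&(C[...,0]<0.75)&(abs(C[...,1])<0.45)).astype(np.uint8)
    n,l,st,c=cv2.connectedComponentsWithStats(m,connectivity=4)
    for i in range(1,n):
        if st[i,4]<40: continue
        p=C[l==i]; zt=np.percentile(p[:,2],97); top=p[p[:,2]>zt-0.008]
        (cx,cy),(w,h),a=cv2.minAreaRect(top[:,:2].astype(np.float32))
        print(nm,st[i],'ztop %.3f c %.3f %.3f  size %.3f %.3f'%(zt,cx,cy,w,h),d['color'][l==i].mean(0).astype(int))
# caddy by wood color in top
hsv=cv2.cvtColor(T['color'],cv2.COLOR_RGB2HSV)
m=((hsv[...,1]>110)&(hsv[...,2]>100)).astype(np.uint8);m[:, :350]=0;m[:210]=0;m[265:]=0;m[:,455:]=0
k=max(cv2.findContours(m,0,2)[0],key=cv2.contourArea)
# box corners as rim rays at z=.025
w=onplane(T,k[:,0],0.025)[:,:2].astype(np.float32);print('caddy top',cv2.minAreaRect(w))
hs=cv2.cvtColor(S['color'],cv2.COLOR_RGB2HSV)
m=((Q[...,2]>.015)&(Q[...,2]<.04)).astype(np.uint8);m[:, :270]=0;m[:260]=0;m[:,415:]=0;m[375:]=0
w=Q[m>0][:,:2].astype(np.float32);print('caddy side',cv2.minAreaRect(w),np.percentile(Q[m>0][:,2],[50,90]))
# holder white base/top crop
for nm,d,b in(('top',T,(200,275,220,285)),('side',S,(130,235,150,245))):
    c=d['color'][b[0]:b[1],b[2]:b[3]] if nm=='top' else d['color'][b[0]:b[1],b[2]:b[3]]
    cv2.imwrite(f'pics/crop_{nm}.png',cv2.resize(c[:,:,::-1],None,fx=6,fy=6,interpolation=2))
E
python3 -c "
import cv2,numpy as np
a=cv2.imread('pics/crop_top.png');b=cv2.imread('pics/crop_side.png')
o=np.zeros((600,800,3),np.uint8);a=a[:600,:400];b=cv2.resize(b,(400,442));o[:a.shape[0],:a.shape[1]]=a;o[:b.shape[0],400:]=b;cv2.imwrite('pics/c0.png',o)"
```

```text
table z 0.0009812697062342073 -0.0009701203403508476
top [375 143  15  11 110] ztop 0.111 c 0.746 -0.130  size 0.008 0.024 [70 52 32]
top [298 152  25  12  56] ztop 0.043 c 0.730 0.099  size 0.078 0.038 [139 136 125]
top [424 154  39  32 725] ztop 0.074 c 0.674 -0.322  size 0.101 0.062 [138  99  55]
top [213 172  24  27 354] ztop 0.136 c 0.631 0.353  size 0.069 0.049 [158  98   7]
top [340 185  22  24 230] ztop 0.118 c 0.593 -0.024  size 0.063 0.061 [70 53 40]
top [275 192  21  19 158] ztop 0.089 c 0.588 0.179  size 0.055 0.051 [80 61 46]
top [230 233  25  28 465] ztop 0.226 c 0.438 0.299  size 0.019 0.019 [136 130 118]
top [309 234  21  21 106] ztop 0.104 c 0.450 0.076  size 0.057 0.059 [116  94  76]
top [186 236  29  12 228] ztop 0.208 c 0.468 0.426  size 0.019 0.021 [111  21  18]
side [162 123  16  50 378] ztop 0.204 c 0.467 0.422  size 0.019 0.019 [74 12 10]
side [224 128  29  36 611] ztop 0.134 c 0.634 0.350  size 0.075 0.053 [116  47   5]
side [ 171  141   39   70 1273] ztop 0.221 c 0.439 0.294  size 0.022 0.019 [85 72 54]
side [259 179  23  31 627] ztop 0.085 c 0.590 0.171  size 0.058 0.057 [40 28 17]
side [322 181  25  18  92] ztop 0.042 c 0.731 0.093  size 0.077 0.037 [109 106  81]
side [ 316  206   30   46 1190] ztop 0.115 c 0.593 -0.031  size 0.066 0.065 [39 27 16]
side [399 207  17  31 339] ztop 0.105 c 0.746 -0.136  size 0.008 0.033 [63 50 33]
side [ 239  220   29   41 1012] ztop 0.100 c 0.449 0.069  size 0.064 0.060 [39 27 16]
side [ 433  261   50   53 1624] ztop 0.072 c 0.676 -0.326  size 0.105 0.062 [101  67  31]
caddy top ((0.4668457508087158, -0.18832960724830627), (0.09274489432573318, 0.27249279618263245), 4.452976703643799)
caddy side ((0.46952784061431885, -0.19238851964473724), (0.09877387434244156, 0.2749021649360657), 4.219160079956055) [0.02230385 0.02550495]
```

View pics/c0.png

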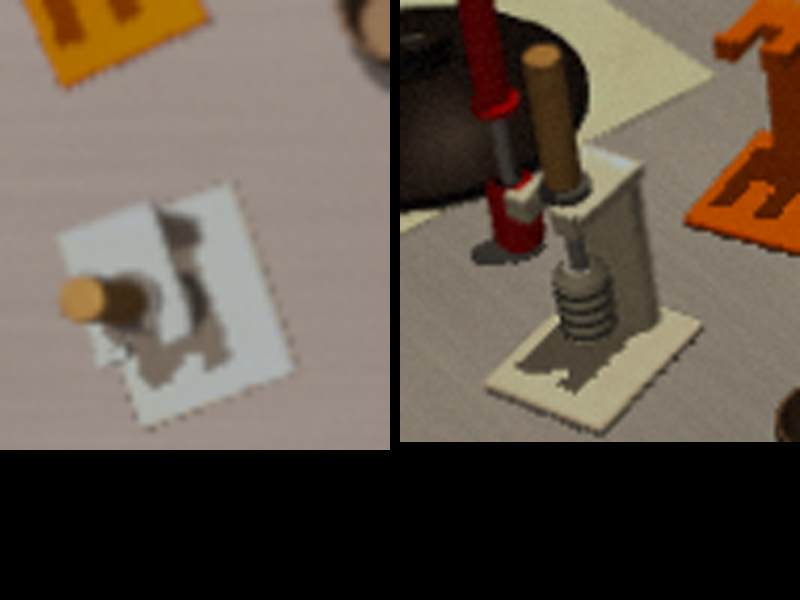

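The crop confirms it: white holder, wooden handle, white bristles and grey collar. The fork opens toward world -x. Next is the holder yaw, then the first move.

```bash
cat >> h.py <<'E'
def go(x,y,z,yaw=None):
    "shift+spin in tool frame to TCP x,y,z; yaw=desired direction of closing axis (deg, mod 180)"
    s=arm.observe(); R=cv2.Rodrigues(np.asarray(s['ee_rot'],float))[0]
    sh=R.T@(np.array([x,y,z])-s['position'])
    cy=np.degrees(np.arctan2(R[1,1],R[0,1])); sp=0
    if yaw is not None:
        d=(yaw-cy+90)%180-90; sp=-np.radians(d)
    print('pos',s['position'].round(4),'yaw %.1f'%cy,'shift',sh.round(4),'spin %.3f'%sp,'F',s['force'].round(1),'w %.4f'%(s['width']*.0918),'g %.1f'%s['gripper_force'],'t %.1f'%s['clock'],'q',s['joints'].round(2))
E
python3 - <<'E'
from h import *
T=load('top');S=load('side');P=cloud(T);Q=cloud(S)
for nm,C,b in(('top',P,(225,275,215,280)),('side',Q,(140,235,160,230))):
    for lo,hi in((.003,.016),(.12,.14)):
        m=np.zeros((400,640),bool);s=np.s_[b[0]:b[1],b[2]:b[3]]
        m[s]=(C[s][...,2]>lo)&(C[s][...,2]<hi)&(np.hypot(C[s][...,0]-.45,C[s][...,1]-.28)<.12)
        d=T if nm=='top' else S
        m&=d['color'].min(2)>(50)
        w=C[m][:,:2].astype(np.float32); r=cv2.minAreaRect(w); print(nm,lo,len(w),r,cv2.boxPoints(r).round(3).tolist())
# color base, top view
hsv=cv2.cvtColor(T['color'],cv2.COLOR_RGB2HSV)
go(.4385,.2965,.33,90)
E
```

```text
top 0.003 898 ((0.44153913855552673, 0.3024393916130066), (0.19067806005477905, 0.1582830846309662), 88.961669921875) [[0.3610000014305115, 0.20900000631809235], [0.5189999938011169, 0.20600000023841858], [0.5220000147819519, 0.3959999978542328], [0.36399999260902405, 0.39899998903274536]]
top 0.12 294 ((0.4470256268978119, 0.30161261558532715), (0.06866339594125748, 0.05048934742808342), 19.205799102783203) [[0.4059999883174896, 0.3140000104904175], [0.4230000078678131, 0.26600000262260437], [0.4880000054836273, 0.289000004529953], [0.47099998593330383, 0.3370000123977661]]
side 0.003 788 ((0.4511086940765381, 0.2896631062030792), (0.12433783710002899, 0.1611316204071045), 81.08271026611328) [[0.3619999885559082, 0.2409999966621399], [0.5210000276565552, 0.2160000056028366], [0.5400000214576721, 0.33899998664855957], [0.38100001215934753, 0.36399999260902405]]
side 0.12 274 ((0.44867563247680664, 0.29809775948524475), (0.07292689383029938, 0.05281985551118851), 16.89322280883789) [[0.4059999883174896, 0.31299999356269836], [0.42100000381469727, 0.2619999945163727], [0.4909999966621399, 0.28299999237060547], [0.47600001096725464, 0.33399999141693115]]
pos [0.238  0.5775 0.2371] yaw 67.6 shift [-0.2925 -0.1835 -0.0926] spin -0.391 F [ 0.   0.7 -0.2] w 0.0917 g 0.0 t 0.1 q [-1.28  0.44  0.02  1.57 -0.01  1.13 -0.08]
```

>>> {"method": "jog_arm", "body": {"moves": [[0, 0, -0.03, 0], [0, 0, -0.07, 0], [0, 0, -0.093, 0], [-0.04, -0.025, -0.093, -0.05], [-0.08, -0.05, -0.093, -0.1], [-0.12, -0.075, -0.093, -0.16], [-0.16, -0.1, -0.093, -0.22], [-0.2, -0.125, -0.093, -0.28], [-0.24, -0.15, -0.093, -0.34], [-0.27, -0.17, -0.093, -0.391], [-0.285, -0.18, -0.093, -0.391], [-0.2925, -0.1835, -0.0926, -0.391], [-0.2925, -0.1835, -0.0926, -0.391], [-0.2925, -0.1835, -0.0926, -0.391]], "hand": 0.06}}

```text
clock: 1.9
position: [0.4378, 0.2982, 0.3302]
ee_rot: [0.003, -3.141, -0.001]
force: [-0.2, -0.6, -0.4]
width: 0.652
gripper_force: 0.0
```

```bash
python3 - <<'E'
from h import *
go(.4385,.2965,.182,90)
d=grab('wrist','w1.png');C=cloud(d)
m=(C[...,2]>.205)&(C[...,2]<.24)&(np.hypot(C[...,0]-.44,C[...,1]-.295)<.03)
w=C[m];print(m.sum(),np.median(w,0),cv2.minAreaRect(w[:,:2].astype(np.float32)))
E
```

```text
pos [0.4378 0.2982 0.3302] yaw 90.1 shift [-0.0008 -0.0017  0.1482] spin 0.002 F [-0.2 -0.6 -0.4] w 0.0598 g 0.0 t 1.9 q [-0.79  0.21  0.12  1.67 -0.03  1.27  0.9 ]
631 [0.43480788 0.29756089 0.22433399] ((0.4370914101600647, 0.29751095175743103), (0.020979057997465134, 0.02087230607867241), 62.523983001708984)
```

View pics/w1.png

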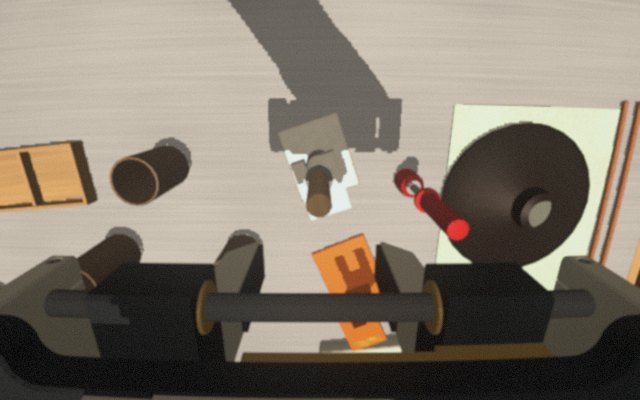

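The wrist view shows the wooden handle top at (318,205), red look-alike to its right at (455,230). The handle top is at (0.437, 0.2975, 0.224), which agrees with the other two views. Descending to grip.

>>> {"method": "jog_arm", "body": {"moves": [[0, -0.001, 0.04, 0], [0, -0.001, 0.08, 0], [0, -0.001, 0.11, 0], [0, -0.001, 0.13, 0], [0, -0.001, 0.145, 0], [0, -0.001, 0.148, 0], [0, -0.001, 0.148, 0], [0, -0.001, 0.148, 0]]}}

```text
clock: 2.95
position: [0.4391, 0.2961, 0.1832]
ee_rot: [-0.0, 3.14, 0.002]
force: [0.3, 0.5, -0.5]
width: 0.655
gripper_force: 0.0
```

>>> {"method": "jog_arm", "body": {"moves": [[0, 0, 0, 0], [0, 0, 0, 0], [0, 0, 0, 0], [0, 0, 0, 0], [0, 0, 0, 0], [0, 0, 0, 0], [0, 0, 0, 0], [0, 0, 0, 0], [0, 0, 0, 0], [0, 0, 0, 0]], "hand": 0.01, "newtons": 35}}

```text
clock: 4.2
position: [0.4386, 0.2958, 0.1823]
ee_rot: [-0.0, 3.142, 0.0]
force: [-0.2, -0.3, -0.8]
width: 0.234
gripper_force: 35.0
```

```bash
python3 - <<'E'
from h import *
go(.372,.275,.207)
E
```

```text
pos [0.4386 0.2958 0.1823] yaw 90.0 shift [ 0.0666 -0.0208 -0.0247] spin 0.000 F [-0.2 -0.3 -0.8] w 0.0214 g 35.0 t 4.2 q [-0.77  0.33  0.1   1.88 -0.04  0.92  0.92]
```

>>> {"method": "jog_arm", "body": {"moves": [[0, 0, -0.012, 0], [0, 0, -0.025, 0], [0, 0, -0.025, 0], [0.02, -0.006, -0.025, 0], [0.04, -0.013, -0.025, 0], [0.06, -0.02, -0.025, 0], [0.075, -0.025, -0.025, 0], [0.08, -0.026, -0.025, 0], [0.08, -0.026, -0.06, 0], [0.08, -0.026, -0.1, 0], [0.08, -0.026, -0.14, 0], [0.08, -0.026, -0.16, 0], [0.08, -0.026, -0.165, 0], [0.08, -0.026, -0.165, 0]]}}

```text
clock: 5.95
position: [0.3587, 0.2697, 0.3468]
ee_rot: [0.0, -3.141, 0.0]
force: [-0.3, 0.2, -1.1]
width: 0.233
gripper_force: 35.0
```

```bash
cat >> h.py <<'E'
def cups(tag):
    "tumbler rims from top and side views by rim-plane rays of dark-brown blobs' depth"
    for n in('top','side'):
        d=grab(n); C=cloud(d); hsv=cv2.cvtColor(d['color'],cv2.COLOR_RGB2HSV)
        m=((C[...,2]>.03)&(C[...,2]<.13)&(C[...,0]>.3)&(C[...,0]<.68)&(C[...,1]>-.4)&(C[...,1]<.26)).astype(np.uint8)
        k,l,st,c=cv2.connectedComponentsWithStats(m,connectivity=4)
        for i in range(1,k):
            p=C[l==i]
            if len(p)<60: continue
            zt=np.percentile(p[:,2],97); q=p[p[:,2]>zt-.008]
            (a,b),(w,h),_=cv2.minAreaRect(q[:,:2].astype(np.float32))
            print(tag,n,'z %.3f c %.4f %.4f size %.3f %.3f'%(zt,a,b,w,h))
E
python3 - <<'E'
from h import *
cups('a')
go(.588,.175,.335)
d=grab('wrist','w2.png')
E
```

```text
a top z 0.074 c 0.6744 -0.3227 size 0.099 0.062
a top z 0.118 c 0.5924 -0.0240 size 0.063 0.061
a top z 0.088 c 0.5879 0.1783 size 0.056 0.050
a top z 0.104 c 0.4504 0.0742 size 0.059 0.059
a side z 0.085 c 0.5904 0.1718 size 0.060 0.056
a side z 0.114 c 0.5928 -0.0305 size 0.065 0.067
a side z 0.099 c 0.4500 0.0700 size 0.062 0.060
a side z 0.072 c 0.6537 -0.3260 size 0.053 0.115
pos [0.3584 0.2695 0.3462] yaw 90.0 shift [-0.2296 -0.0945  0.0111] spin 0.000 F [ 0.5 -0.  -0.4] w 0.0216 g 35.0 t 6.0 q [-0.85  0.06  0.09  1.8  -0.01  1.28  0.81]
```

View pics/w2.png

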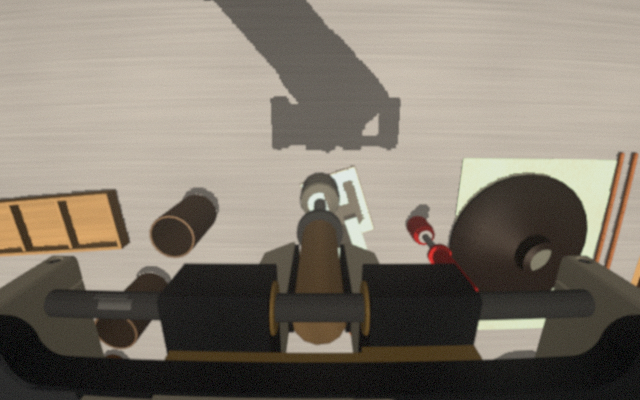

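The brush hangs straight between the jaws in the wrist view: collar at (320,225), tip at (320,190). Moving over the small tumbler.

>>> {"method": "jog_arm", "body": {"moves": [[-0.03, -0.012, 0, 0], [-0.07, -0.029, 0, 0], [-0.11, -0.045, 0, 0], [-0.15, -0.062, 0, 0], [-0.19, -0.078, 0, 0], [-0.215, -0.089, 0, 0], [-0.23, -0.0945, 0, 0], [-0.23, -0.0945, 0, 0], [-0.23, -0.0945, 0, 0], [-0.23, -0.0945, 0, 0]]}}

```text
clock: 7.35
position: [0.5878, 0.1762, 0.3476]
ee_rot: [0.003, -3.142, -0.001]
force: [-0.2, -0.1, 0.1]
width: 0.239
gripper_force: 35.0
```

```bash
python3 - <<'E'
from h import *
d=grab('side','s3.png'); cv2.imwrite('pics/s3c.png',cv2.resize(d['color'][100:240,200:340,::-1],None,fx=4,fy=4))
d=grab('wrist');C=cloud(d)
p=arm.observe()['position']
m=(np.hypot(C[...,0]-p[0],C[...,1]-p[1])<.04)&(C[...,2]>.12)&(C[...,2]<p[2]-.03)
w=C[m]
for lo in np.arange(.15,.32,.01):
    q=w[(w[:,2]>lo)&(w[:,2]<lo+.01)]
    if len(q)>20: print('%.3f'%lo,len(q),q.min(0)[:2].round(4),q.max(0)[:2].round(4))
S=load('side');C=cloud(S)
m=(np.hypot(C[...,0]-p[0],C[...,1]-p[1])<.04)&(C[...,2]>.13)&(C[...,2]<p[2]-.03)
w=C[m]; print(len(w))
for lo in np.arange(.15,.32,.01):
    q=w[(w[:,2]>lo)&(w[:,2]<lo+.01)]
    if len(q)>4: print('S %.3f'%lo,len(q),q.min(0)[:2].round(4),q.max(0)[:2].round(4))
go(.589,.175,.19)
E
```

```text
0.190 75 [0.5696 0.1594] [0.6018 0.1934]
0.200 91 [0.5695 0.159 ] [0.6012 0.1929]
0.210 100 [0.5698 0.1595] [0.5902 0.1933]
0.220 129 [0.57   0.1592] [0.5948 0.1926]
0.230 520 [0.5709 0.1602] [0.5967 0.1914]
0.240 84 [0.5762 0.1648] [0.5925 0.1862]
0.250 48 [0.5816 0.1716] [0.5864 0.181 ]
0.260 24 [0.5818 0.1724] [0.5836 0.1793]
0.290 105 [0.572  0.1619] [0.5842 0.1903]
0.300 678 [0.5718 0.1613] [0.5964 0.1903]
0.310 155 [0.5761 0.165 ] [0.586  0.1864]
477
S 0.180 7 [0.576 0.163] [0.588  0.1743]
S 0.190 44 [0.5716 0.1567] [0.6005 0.182 ]
S 0.200 48 [0.5715 0.1556] [0.6029 0.1869]
S 0.210 51 [0.571  0.1563] [0.5972 0.1834]
S 0.220 52 [0.5719 0.1558] [0.6018 0.1848]
S 0.230 72 [0.5725 0.1575] [0.6   0.191]
S 0.240 24 [0.5788 0.1612] [0.5989 0.1781]
S 0.250 19 [0.5834 0.1686] [0.594 0.177]
S 0.260 16 [0.5835 0.1676] [0.594  0.1769]
S 0.270 16 [0.582  0.1691] [0.5906 0.1756]
S 0.280 12 [0.5827 0.1688] [0.5921 0.1763]
S 0.290 40 [0.5725 0.1592] [0.5986 0.1891]
S 0.300 48 [0.5723 0.1588] [0.5997 0.1874]
S 0.310 28 [0.5776 0.1609] [0.5911 0.1798]
pos [0.5881 0.1758 0.3477] yaw 90.1 shift [-0.0009 -0.0009  0.1577] spin 0.000 F [ 0.3  0.4 -1.4] w 0.0215 g 35.0 t 7.5 q [-0.56  0.35  0.26  1.44 -0.09  1.36  1.28]
```

View pics/s3c.png

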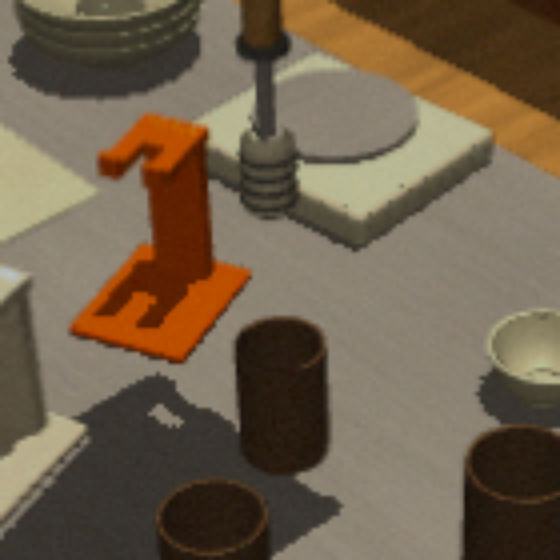

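Side crop: the brush is vertical at (268,170) and the small tumbler is at (282,395), straight below it. Scrubbing the small one.

>>> {"method": "jog_arm", "body": {"moves": [[-0.001, -0.001, 0.04, 0], [-0.001, -0.001, 0.08, 0], [-0.001, -0.001, 0.11, 0], [-0.001, -0.001, 0.14, 0], [-0.001, -0.001, 0.162, 0], [-0.001, -0.001, 0.174, 0], [-0.001, -0.001, 0.174, 0], [-0.001, -0.001, 0.174, 0], [-0.001, -0.001, 0.174, 0], [-0.001, -0.001, 0.174, 0]]}}

```text
clock: 8.7
position: [0.5899, 0.1744, 0.1739]
ee_rot: [-0.0, 3.141, 0.001]
force: [0.5, 0.0, -0.2]
width: 0.232
gripper_force: 35.0
```

```bash
python3 - <<'E'
from h import *
go(.589,.175,.174)
E
```

```text
pos [0.5899 0.1744 0.1739] yaw 90.0 shift [ 0.0009  0.0006 -0.0001] spin 0.000 F [ 0.5  0.  -0.2] w 0.0213 g 35.0 t 8.7 q [-0.53  0.48  0.23  1.69 -0.13  0.99  1.31]
```

>>> {"method": "jog_arm", "body": {"moves": [[0, 0, -0.03, 0], [0, 0, -0.056, 0], [0, 0, -0.058, 0], [0, 0, -0.058, 0], [0, 0, -0.058, 0], [0, 0, -0.03, 0], [0, 0, -0.008, 0], [0, 0, 0.001, 0], [0, 0, 0.001, 0], [0, 0, 0.001, 0], [0, 0, 0.001, 0], [0, 0, 0.001, 0]]}}

```text
clock: 10.2
position: [0.5899, 0.1744, 0.1729]
ee_rot: [-0.0, 3.141, 0.001]
force: [-0.3, 0.1, -0.9]
width: 0.235
gripper_force: 35.0
```

>>> {"method": "jog_arm", "body": {"moves": [[0, 0, -0.04, 0], [0, 0, -0.09, 0], [0, 0, -0.14, 0], [0, 0, -0.165, 0], [0, 0, -0.172, 0], [0, 0, -0.172, 0]]}}

```text
clock: 10.95
position: [0.5894, 0.1743, 0.3438]
ee_rot: [0.0, -3.141, 0.0]
force: [0.3, -0.2, -0.8]
width: 0.236
gripper_force: 35.0
```

```bash
python3 - <<'E'
from h import *
cups('b')
go(.45,.0725,.347)
E
```

```text
b top z 0.074 c 0.6535 -0.3233 size 0.053 0.114
b top z 0.119 c 0.5925 -0.0241 size 0.063 0.061
b top z 0.104 c 0.4503 0.0741 size 0.060 0.059
b side z 0.085 c 0.5899 0.1713 size 0.060 0.057
b side z 0.114 c 0.5935 -0.0308 size 0.066 0.066
b side z 0.099 c 0.4501 0.0697 size 0.065 0.062
b side z 0.072 c 0.6537 -0.3254 size 0.115 0.052
pos [0.589  0.1742 0.3428] yaw 90.0 shift [ 0.1391 -0.1017 -0.0038] spin 0.000 F [-0.2 -0.1 -1.4] w 0.0212 g 35.0 t 11.1 q [-0.55  0.36  0.26  1.45 -0.09  1.35  1.28]
```

>>> {"method": "jog_arm", "body": {"moves": [[0.03, -0.022, 0, 0], [0.06, -0.044, 0, 0], [0.09, -0.066, 0, 0], [0.12, -0.088, 0, 0], [0.133, -0.098, 0, 0], [0.139, -0.1015, 0, 0], [0.139, -0.1015, 0, 0], [0.139, -0.1015, 0, 0], [0.139, -0.1015, 0, 0]]}}

```text
clock: 12.18
position: [0.4511, 0.0732, 0.3441]
ee_rot: [0.001, -3.141, 0.0]
force: [0.4, -0.5, -1.0]
width: 0.232
gripper_force: 35.0
```

```bash
python3 - <<'E'
from h import *
S=grab('side');C=cloud(S);p=arm.observe()['position']
def ctr(lo,hi):
    m=(np.hypot(C[...,0]-p[0],C[...,1]-p[1])<.05)&(C[...,2]>lo)&(C[...,2]<hi); q=C[m]; print(q.min(0).round(4),q.max(0).round(4))
ctr(.185,.23);ctr(.09,.105)
go(.45,.0725,.174)
E
```

```text
[0.4345 0.0531 0.1855] [0.4677 0.081  0.2298]
[0.4184 0.0381 0.09  ] [0.4817 0.1015 0.1021]
pos [0.451  0.0732 0.3441] yaw 90.0 shift [ 0.001  -0.0006  0.1701] spin 0.000 F [0.1 0.1 0. ] w 0.0212 g 35.0 t 12.2 q [-0.53  0.07  0.27  1.8  -0.02  1.27  1.32]
```

>>> {"method": "jog_arm", "body": {"moves": [[0.001, 0, 0.04, 0], [0.001, 0, 0.08, 0], [0.001, 0, 0.11, 0], [0.001, 0, 0.14, 0], [0.001, 0, 0.16, 0], [0.001, 0, 0.17, 0], [0.001, 0, 0.17, 0], [0.001, 0, 0.17, 0], [0.001, 0, 0.17, 0], [0.001, 0, 0.17, 0]]}}

```text
clock: 13.48
position: [0.4499, 0.0729, 0.1748]
ee_rot: [-0.0, 3.141, 0.001]
force: [0.8, -0.3, -1.1]
width: 0.234
gripper_force: 35.0
```

>>> {"method": "jog_arm", "body": {"moves": [[0, 0, -0.03, 0], [0, 0, -0.06, 0], [0, 0, -0.074, 0], [0, 0, -0.074, 0], [0, 0, -0.074, 0], [0, 0, -0.04, 0], [0, 0, -0.012, 0], [0, 0, 0, 0], [0, 0, 0, 0], [0, 0, 0, 0], [0, 0, 0, 0], [0, 0, 0, 0]]}}

```text
clock: 14.98
position: [0.45, 0.0729, 0.1749]
ee_rot: [-0.0, 3.141, 0.001]
force: [0.4, -0.3, -0.4]
width: 0.237
gripper_force: 35.0
```

>>> {"method": "jog_arm", "body": {"moves": [[0, 0, -0.04, 0], [0, 0, -0.09, 0], [0, 0, -0.14, 0], [0, 0, -0.165, 0], [0, 0, -0.172, 0], [0, 0, -0.172, 0]]}}

```text
clock: 15.72
position: [0.4494, 0.0727, 0.3458]
ee_rot: [0.0, -3.141, -0.0]
force: [-0.7, 0.6, -1.5]
width: 0.235
gripper_force: 35.0
```

```bash
python3 - <<'E'
from h import *
cups('c')
go(.593,-.0275,.347)
E
```

```text
c top z 0.074 c 0.6533 -0.3235 size 0.053 0.114
c top z 0.118 c 0.5927 -0.0241 size 0.063 0.061
c top z 0.088 c 0.5983 0.1835 size 0.029 0.055
c side z 0.085 c 0.5903 0.1715 size 0.059 0.055
c side z 0.114 c 0.5937 -0.0315 size 0.065 0.065
c side z 0.099 c 0.4498 0.0694 size 0.064 0.060
c side z 0.072 c 0.6738 -0.3247 size 0.103 0.060
pos [0.449  0.0727 0.345 ] yaw 90.0 shift [-0.1439 -0.1002 -0.0022] spin 0.000 F [ 0.7  0.7 -1.6] w 0.0214 g 35.0 t 15.8 q [-0.54  0.06  0.28  1.8  -0.02  1.28  1.32]
```

>>> {"method": "jog_arm", "body": {"moves": [[-0.03, -0.021, 0, 0], [-0.06, -0.042, 0, 0], [-0.09, -0.063, 0, 0], [-0.12, -0.084, 0, 0], [-0.138, -0.096, 0, 0], [-0.144, -0.1, 0, 0], [-0.144, -0.1, 0, 0], [-0.144, -0.1, 0, 0], [-0.144, -0.1, 0, 0]]}}

```text
clock: 16.95
position: [0.5932, -0.0265, 0.3466]
ee_rot: [-0.002, 3.141, 0.001]
force: [-1.0, 0.2, 0.0]
width: 0.237
gripper_force: 35.0
```

```bash
python3 - <<'E'
from h import *
S=grab('side');C=cloud(S);p=arm.observe()['position']
def ctr(lo,hi):
    m=(np.hypot(C[...,0]-p[0],C[...,1]-p[1])<.05)&(C[...,2]>lo)&(C[...,2]<hi); q=C[m]; print(q.min(0).round(4),q.max(0).round(4))
ctr(.19,.23);ctr(.1,.12)
go(.593,-.0275,.174)
E
```

```text
[ 0.5759 -0.0462  0.1901] [ 0.6065 -0.0154  0.23  ]
[ 0.5602 -0.0641  0.1   ] [0.6279 0.0035 0.1176]
pos [ 0.5933 -0.0267  0.3466] yaw 90.1 shift [ 0.0004 -0.0009  0.1726] spin 0.000 F [-0.2 -0.4 -1.4] w 0.0216 g 35.0 t 17.0 q [-0.33  0.32  0.39  1.5  -0.13  1.34  1.65]
```

Head centre (0.592, -0.030) against the tumbler at (0.594, -0.030) in the same view, so they're aligned.

>>> {"method": "jog_arm", "body": {"moves": [[0, -0.001, 0.04, 0], [0, -0.001, 0.08, 0], [0, -0.001, 0.11, 0], [0, -0.001, 0.14, 0], [0, -0.001, 0.16, 0], [0, -0.001, 0.172, 0], [0, -0.001, 0.172, 0], [0, -0.001, 0.172, 0], [0, -0.001, 0.172, 0], [0, -0.001, 0.172, 0]]}}

```text
clock: 18.25
position: [0.594, -0.0282, 0.1749]
ee_rot: [-0.0, 3.141, 0.0]
force: [-0.6, 0.4, -0.5]
width: 0.234
gripper_force: 35.0
```

>>> {"method": "jog_arm", "body": {"moves": [[0, 0, -0.03, 0], [0, 0, -0.06, 0], [0, 0, -0.089, 0], [0, 0, -0.089, 0], [0, 0, -0.089, 0], [0, 0, -0.089, 0], [0, 0, -0.04, 0], [0, 0, -0.012, 0], [0, 0, 0, 0], [0, 0, 0, 0], [0, 0, 0, 0], [0, 0, 0, 0], [0, 0, 0, 0]]}}

```text
clock: 19.88
position: [0.594, -0.0281, 0.175]
ee_rot: [-0.0, 3.14, 0.0]
force: [-0.3, 0.1, -1.2]
width: 0.234
gripper_force: 35.0
```

>>> {"method": "jog_arm", "body": {"moves": [[0, 0, -0.04, 0], [0, 0, -0.09, 0], [0, 0, -0.14, 0], [0, 0, -0.165, 0], [0, 0, -0.172, 0], [0, 0, -0.172, 0]]}}

```text
clock: 20.62
position: [0.5935, -0.0281, 0.3458]
ee_rot: [0.0, -3.141, -0.0]
force: [-0.2, 0.3, -1.1]
width: 0.235
gripper_force: 35.0
```

```bash
python3 - <<'E'
from h import *
cups('d')
go(.359,.2695,.346,90)
E
```

```text
d top z 0.074 c 0.6539 -0.3228 size 0.114 0.051
d top z 0.088 c 0.5877 0.1788 size 0.056 0.050
d top z 0.104 c 0.4505 0.0756 size 0.057 0.059
d side z 0.085 c 0.5900 0.1715 size 0.058 0.058
d side z 0.114 c 0.5932 -0.0317 size 0.067 0.066
d side z 0.099 c 0.4506 0.0708 size 0.065 0.061
d side z 0.072 c 0.6538 -0.3257 size 0.117 0.052
pos [ 0.5931 -0.0281  0.3449] yaw 90.0 shift [ 0.234   0.2976 -0.0006] spin 0.000 F [-0.4 -0.9 -1.5] w 0.0214 g 35.0 t 20.7 q [-0.33  0.32  0.4   1.5  -0.13  1.34  1.65]
```

>>> {"method": "jog_arm", "body": {"moves": [[0.03, 0.037, 0, 0], [0.06, 0.075, 0, 0], [0.09, 0.113, 0, 0], [0.12, 0.15, 0, 0], [0.15, 0.19, 0, 0], [0.18, 0.227, 0, 0], [0.205, 0.26, 0, 0], [0.225, 0.286, 0, 0], [0.234, 0.2975, 0, 0], [0.234, 0.2975, 0, 0], [0.234, 0.2975, 0, 0], [0.234, 0.2975, 0, 0]]}}

```text
clock: 22.22
position: [0.3604, 0.2682, 0.3463]
ee_rot: [0.003, 3.141, -0.0]
force: [0.2, 0.2, -0.1]
width: 0.233
gripper_force: 35.0
```

```bash
python3 - <<'E'
from h import *
go(.359,.2695,.2065,90)
go(.4386,.2958,.2065,90)
E
```

```text
pos [0.3604 0.2682 0.3463] yaw 89.9 shift [0.0015 0.0013 0.1398] spin -0.002 F [ 0.2  0.2 -0.1] w 0.0214 g 35.0 t 22.2 q [-0.87  0.06  0.12  1.8  -0.01  1.28  0.82]
pos [0.3604 0.2682 0.3463] yaw 89.9 shift [-0.0781  0.0278  0.1398] spin -0.002 F [ 0.2  0.2 -0.1] w 0.0214 g 35.0 t 22.2 q [-0.87  0.06  0.12  1.8  -0.01  1.28  0.82]
```

>>> {"method": "jog_arm", "body": {"moves": [[0.0015, 0.0015, 0.04, 0], [0.0015, 0.0015, 0.08, 0], [0.0015, 0.0015, 0.12, 0], [0.0015, 0.0015, 0.14, 0], [0.0015, 0.0015, 0.14, 0], [0.0015, 0.0015, 0.14, 0], [-0.02, 0.0085, 0.14, 0], [-0.04, 0.0153, 0.14, 0], [-0.06, 0.0218, 0.14, 0], [-0.074, 0.0265, 0.14, 0], [-0.078, 0.0278, 0.14, 0], [-0.078, 0.0278, 0.14, 0], [-0.078, 0.0278, 0.14, 0], [-0.078, 0.0278, 0.14, 0]]}}

```text
clock: 23.98
position: [0.4372, 0.297, 0.2064]
ee_rot: [0.001, -3.141, -0.0]
force: [-0.0, -0.0, -1.5]
width: 0.237
gripper_force: 35.0
```

```bash
python3 - <<'E'
from h import *
go(.4386,.2958,.1825,90)
E
```

```text
pos [0.4372 0.297  0.2064] yaw 90.0 shift [-0.0015 -0.0012  0.0239] spin 0.000 F [-0.  -0.  -1.5] w 0.0218 g 35.0 t 24.0 q [-0.8   0.31  0.13  1.86 -0.05  0.98  0.92]
```

>>> {"method": "jog_arm", "body": {"moves": [[-0.0015, -0.001, 0.008, 0], [-0.0015, -0.001, 0.016, 0], [-0.0015, -0.001, 0.021, 0], [-0.0015, -0.001, 0.0235, 0], [-0.0015, -0.001, 0.0235, 0], [-0.0015, -0.001, 0.0235, 0]]}}

```text
clock: 24.72
position: [0.4392, 0.2962, 0.183]
ee_rot: [-0.0, 3.141, 0.0]
force: [-0.1, 0.0, -1.0]
width: 0.233
gripper_force: 35.0
```

>>> {"method": "jog_arm", "body": {"moves": [[0, 0, 0, 0], [0, 0, 0, 0], [0, 0, 0, 0], [0, 0, 0, 0], [0, 0, 0, 0], [0, 0, 0, 0], [0, 0, 0, 0], [0, 0, 0, 0]], "hand": 0.06}}

```text
clock: 25.72
position: [0.4391, 0.2961, 0.1828]
ee_rot: [-0.0, 3.142, -0.0]
force: [-0.5, 0.9, -0.2]
width: 0.652
gripper_force: 0.0
```

>>> {"method": "jog_arm", "body": {"moves": [[0, 0, -0.01, 0], [0, 0, -0.03, 0], [0, 0, -0.06, 0], [0, 0, -0.1, 0], [0, 0, -0.14, 0], [0, 0, -0.15, 0], [0, 0, -0.15, 0]]}}

```text
clock: 26.6
position: [0.4392, 0.2962, 0.3335]
ee_rot: [-0.0, 3.141, 0.002]
force: [0.2, -0.4, -0.7]
width: 0.657
gripper_force: 0.0
```

```bash
python3 - <<'E'
from h import *
d=grab('wrist');C=cloud(d)
m=(C[...,2]>.205)&(C[...,2]<.24)&(np.hypot(C[...,0]-.44,C[...,1]-.295)<.03)
w=C[m];print(m.sum(),np.median(w,0),cv2.minAreaRect(w[:,:2].astype(np.float32)))
S=grab('side','s4.png');cv2.imwrite('pics/s4c.png',cv2.resize(S['color'][120:240,140:260,::-1],None,fx=4,fy=4))
C=cloud(S);m=(C[...,2]>.205)&(C[...,2]<.24)&(np.hypot(C[...,0]-.44,C[...,1]-.295)<.03)
w=C[m];print(m.sum(),np.percentile(w[:,2],97),cv2.minAreaRect(w[:,:2].astype(np.float32)))
# caddy corners via wrist later
cups('e')
go(.45,.073,.33,5)
E
```

```text
623 [0.43548973 0.29565887 0.2242815 ] ((0.43767213821411133, 0.2960841953754425), (0.021108945831656456, 0.020579611882567406), 69.91764831542969)
95 0.22417594822897677 ((0.43888622522354126, 0.2920844256877899), (0.02106592431664467, 0.02018263004720211), 41.639617919921875)
e top z 0.074 c 0.6534 -0.3231 size 0.115 0.052
e top z 0.117 c 0.5926 -0.0240 size 0.063 0.061
e top z 0.089 c 0.5877 0.1785 size 0.056 0.051
e top z 0.104 c 0.4510 0.0786 size 0.052 0.061
e side z 0.085 c 0.5902 0.1719 size 0.058 0.058
e side z 0.115 c 0.5941 -0.0310 size 0.067 0.065
e side z 0.099 c 0.4499 0.0696 size 0.062 0.060
e side z 0.072 c 0.6753 -0.3263 size 0.101 0.060
pos [0.4386 0.2957 0.3316] yaw 90.0 shift [-0.0114 -0.2227  0.0019] spin 1.484 F [-0.3 -0.1 -0. ] w 0.0600 g 0.0 t 26.8 q [-0.81  0.21  0.15  1.67 -0.03  1.27  0.91]
```

View pics/s4c.png

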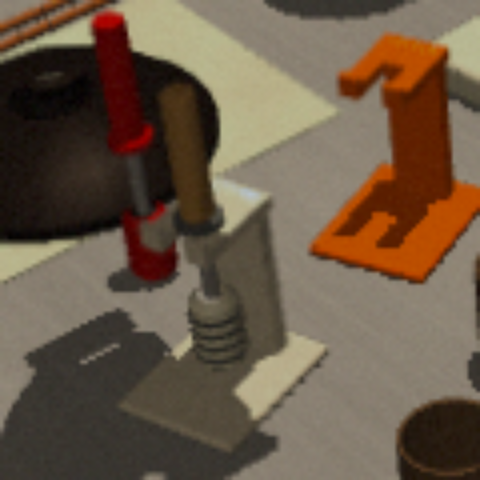

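Side crop: the brush is back in the white holder, upright, handle at (187,150), collar on the fork at (198,220), handle top z 0.224 as at the start. Next: middle tumbler to bay0, tall to bay1, small to bay2, gripping along the caddy's x.

>>> {"method": "jog_arm", "body": {"moves": [[-0.001, -0.025, 0, 0.1], [-0.003, -0.05, 0, 0.25], [-0.004, -0.08, 0, 0.4], [-0.006, -0.11, 0, 0.55], [-0.007, -0.14, 0, 0.7], [-0.009, -0.17, 0, 0.85], [-0.01, -0.2, 0, 1.0], [-0.0115, -0.2225, 0, 1.15], [-0.0115, -0.2225, 0, 1.3], [-0.0115, -0.2225, 0, 1.42], [-0.0115, -0.2225, 0, 1.484], [-0.0115, -0.2225, 0, 1.484], [-0.0115, -0.2225, 0, 1.484], [-0.0115, -0.2225, 0, 1.484]], "hand": 0.0915}}

```text
clock: 28.55
position: [0.4506, 0.0736, 0.3327]
ee_rot: [-2.122, -2.317, 0.0]
force: [-0.9, 0.0, -0.3]
width: 0.998
gripper_force: 0.0
```

```bash
cat >> h.py <<'E'
def rim(x,y,h,r,cams=('wrist',),src=None):
    for n in cams:
        d=grab(n); C=cloud(d)
        m=(np.hypot(C[...,0]-x,C[...,1]-y)<.055)&(abs(C[...,2]-h)<.006)
        q=C[m]; c,rad=cv2.minEnclosingCircle(q[:,:2].astype(np.float32)); A=np.c_[2*q[:,:2],np.ones(len(q))]
        s=np.linalg.lstsq(A,(q[:,:2]**2).sum(1),rcond=None)[0]
        print(n,len(q),'minenc',np.round(c,4),'r %.4f'%rad,'fit',s[:2].round(4),'z %.3f'%np.median(q[:,2]))
    return d
E
python3 - <<'E'
from h import *
d=rim(.45,.073,.1,.031);cv2.imwrite('pics/w5.png',d['color'][:,:,::-1])
C=cloud(d);m=(abs(C[...,2]-.025)<.004)&(C[...,1]<-.04)&(C[...,0]>.38)&(C[...,0]<.56)&(C[...,1]>-.35)
print('caddy',cv2.minAreaRect(C[m][:,:2].astype(np.float32)),m.sum())
go(.45,.073,.057,4.4)
E
```

```text
wrist 460 minenc [0.4494 0.0724] r 0.0312 fit [0.4495 0.0728] z 0.100
caddy ((0.46632400155067444, -0.1704397201538086), (0.09441350400447845, 0.23279424011707306), 4.476097583770752) 893
pos [0.4506 0.0736 0.3327] yaw 5.0 shift [-0.0005 -0.0006  0.2757] spin 0.011 F [-0.1  0.2  0.5] w 0.0914 g 0.0 t 28.6 q [-0.66  0.07  0.42  1.83 -0.03  1.25 -0.15]
```

View pics/w5.png

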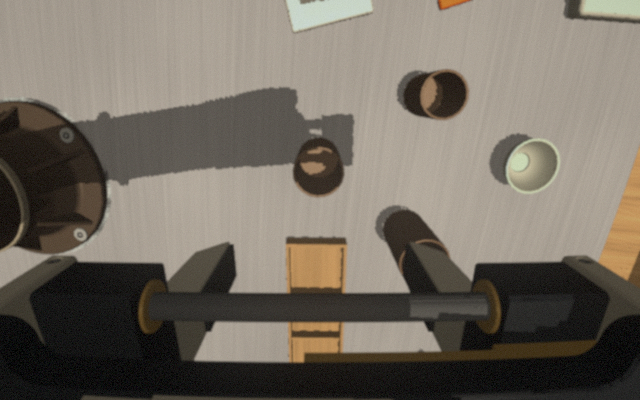

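The wrist view shows the middle tumbler's mouth at (319,165), between the jaws. It measures (0.4495, 0.0727), rim z 0.100, radius 31 mm.

>>> {"method": "jog_arm", "body": {"moves": [[-0.001, -0.001, 0.04, 0.011], [-0.001, -0.001, 0.08, 0.011], [-0.001, -0.001, 0.13, 0.011], [-0.001, -0.001, 0.18, 0.011], [-0.001, -0.001, 0.22, 0.011], [-0.001, -0.001, 0.25, 0.011], [-0.001, -0.001, 0.27, 0.011], [-0.001, -0.001, 0.276, 0.011], [-0.001, -0.001, 0.276, 0.011], [-0.001, -0.001, 0.276, 0.011]]}}

```text
clock: 29.85
position: [0.4504, 0.0727, 0.0576]
ee_rot: [2.135, 2.304, 0.002]
force: [-0.3, 0.1, -0.5]
width: 0.999
gripper_force: 0.0
```

>>> {"method": "jog_arm", "body": {"moves": [[0, 0, 0, 0], [0, 0, 0, 0], [0, 0, 0, 0], [0, 0, 0, 0], [0, 0, 0, 0], [0, 0, 0, 0], [0, 0, 0, 0], [0, 0, 0, 0]], "hand": 0.05, "newtons": 25}}

```text
clock: 30.85
position: [0.4498, 0.0725, 0.0569]
ee_rot: [-2.136, -2.304, -0.0]
force: [-2.2, 0.4, 5.0]
width: 0.682
gripper_force: 25.0
```

>>> {"method": "jog_arm", "body": {"moves": [[0, 0, -0.02, 0], [0, 0, -0.05, 0], [0, 0, -0.08, 0], [0, 0, -0.11, 0], [0, 0, -0.13, 0], [0, 0, -0.13, 0], [0, 0, -0.13, 0]]}}

```text
clock: 31.72
position: [0.4491, 0.0724, 0.1859]
ee_rot: [-2.135, -2.304, 0.002]
force: [-0.1, 0.4, -2.8]
width: 0.679
gripper_force: 25.0
```

```bash
python3 - <<'E'
from h import *
go(.4748,-.2787,.187,4.4)
E
```

```text
pos [0.4491 0.0724 0.1859] yaw 4.4 shift [-0.3521 -0.0011 -0.001 ] spin -0.001 F [-0.1  0.4 -2.8] w 0.0623 g 25.0 t 31.7 q [-0.63  0.22  0.43  2.06 -0.12  0.88 -0.07]
```

Gripped: opening 62.3 mm, and the tumbler's weight shows. Carrying it to bay0.

>>> {"method": "jog_arm", "body": {"moves": [[-0.03, 0, 0, 0], [-0.07, 0, 0, 0], [-0.11, 0, 0, 0], [-0.15, 0, 0, 0], [-0.19, -0.001, 0, 0], [-0.23, -0.001, 0, 0], [-0.27, -0.001, 0, 0], [-0.31, -0.001, 0, 0], [-0.335, -0.001, 0, 0], [-0.352, -0.001, 0, 0], [-0.352, -0.001, 0, 0], [-0.352, -0.001, 0, 0], [-0.352, -0.001, 0, 0]]}}

```text
clock: 33.35
position: [0.4757, -0.2773, 0.1867]
ee_rot: [-2.133, -2.305, -0.001]
force: [-0.2, 0.2, -2.5]
width: 0.682
gripper_force: 25.0
```

```bash
python3 - <<'E'
from h import *
go(.4748,-.2787,.0625,4.4)
d=grab('side');cv2.imwrite('pics/s6.png',d['color'][:,:,::-1])
E
```

```text
pos [ 0.4757 -0.2773  0.1867] yaw 4.4 shift [-0.0015 -0.001   0.1242] spin 0.001 F [-0.2  0.2 -2.5] w 0.0626 g 25.0 t 33.4 q [ 0.02  0.39  0.55  1.85 -0.25  0.96  0.76]
```

View pics/s6.png

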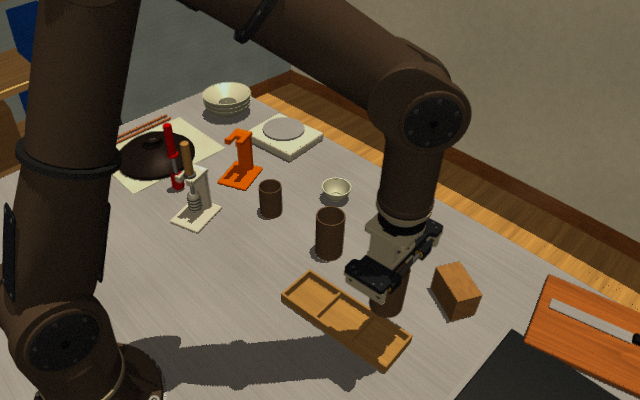

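The side view shows the tumbler at (390,295), held over the caddy's near-right bay. All clear, lowering.

>>> {"method": "jog_arm", "body": {"moves": [[-0.0015, -0.001, 0.03, 0], [-0.0015, -0.001, 0.06, 0], [-0.0015, -0.001, 0.09, 0], [-0.0015, -0.001, 0.11, 0], [-0.0015, -0.001, 0.12, 0], [-0.0015, -0.001, 0.124, 0], [-0.0015, -0.001, 0.124, 0], [-0.0015, -0.001, 0.124, 0]]}}

```text
clock: 34.4
position: [0.4751, -0.2804, 0.0635]
ee_rot: [2.135, 2.303, 0.001]
force: [0.8, 0.3, -2.1]
width: 0.682
gripper_force: 25.0
```

>>> {"method": "jog_arm", "body": {"moves": [[0, 0, 0, 0], [0, 0, 0, 0], [0, 0, 0, 0], [0, 0, 0, 0], [0, 0, 0, 0], [0, 0, 0, 0]], "hand": 0.085}}

```text
clock: 35.15
position: [0.4745, -0.2801, 0.0628]
ee_rot: [-2.135, -2.304, 0.0]
force: [0.3, 0.5, 0.1]
width: 0.931
gripper_force: 0.0
```

>>> {"method": "jog_arm", "body": {"moves": [[0, 0, -0.02, 0], [0, 0, -0.06, 0], [0, 0, -0.12, 0], [0, 0, -0.18, 0], [0, 0, -0.22, 0], [0, 0, -0.23, 0], [0, 0, -0.23, 0], [0, 0, -0.23, 0]]}}

```text
clock: 36.15
position: [0.4739, -0.2796, 0.2912]
ee_rot: [-2.134, -2.302, 0.001]
force: [-0.3, 1.4, 1.3]
width: 0.925
gripper_force: 0.0
```

```bash
python3 - <<'E'
from h import *
rim(.4748,-.2787,.105,.031,('wrist',)); cups('f')
go(.593,-.0278,.3,4.4)
E
```

```text
wrist 598 minenc [ 0.475  -0.2805] r 0.0311 fit [ 0.4751 -0.28  ] z 0.104
f top z 0.074 c 0.6537 -0.3226 size 0.115 0.052
f top z 0.118 c 0.5925 -0.0241 size 0.063 0.061
f top z 0.088 c 0.5876 0.1783 size 0.055 0.051
f top z 0.108 c 0.4749 -0.2781 size 0.060 0.060
f side z 0.085 c 0.5896 0.1715 size 0.060 0.056
f side z 0.115 c 0.5930 -0.0316 size 0.067 0.065
f side z 0.072 c 0.6535 -0.3257 size 0.053 0.116
f side z 0.105 c 0.4753 -0.2823 size 0.061 0.061
pos [ 0.4741 -0.2799  0.2916] yaw 4.3 shift [ 0.2423  0.1376 -0.0085] spin -0.001 F [-0.6 -0.2 -0.5] w 0.0851 g 0.0 t 36.3 q [-0.02  0.29  0.61  1.71 -0.18  1.2   0.7 ]
```

>>> {"method": "jog_arm", "body": {"moves": [[0.03, 0.017, 0, 0], [0.07, 0.04, 0, 0], [0.11, 0.062, 0, 0], [0.15, 0.085, 0, 0], [0.19, 0.108, 0, 0], [0.22, 0.125, 0, 0], [0.242, 0.1375, 0, 0], [0.242, 0.1375, 0, 0], [0.242, 0.1375, 0, 0], [0.242, 0.1375, 0, 0]], "hand": 0.0915}}

```text
clock: 37.55
position: [0.5929, -0.0301, 0.293]
ee_rot: [2.138, 2.301, -0.0]
force: [-0.4, -0.3, -0.1]
width: 1.0
gripper_force: 0.0
```

```bash
python3 - <<'E'
from h import *
rim(.593,-.028,.115,.033)
go(.593,-.028,.072,4.4)
E
```

```text
wrist 674 minenc [ 0.5929 -0.0281] r 0.0330 fit [ 0.5929 -0.0276] z 0.115
pos [ 0.593  -0.0299  0.293 ] yaw 4.2 shift [1.90e-03 1.00e-04 2.21e-01] spin -0.003 F [-0.4  0.6  0.5] w 0.0917 g 0.0 t 37.6 q [-0.4   0.36  0.51  1.6  -0.18  1.23  0.21]
```

>>> {"method": "jog_arm", "body": {"moves": [[0.002, 0, 0.04, 0], [0.002, 0, 0.08, 0], [0.002, 0, 0.12, 0], [0.002, 0, 0.16, 0], [0.002, 0, 0.19, 0], [0.002, 0, 0.21, 0], [0.002, 0, 0.221, 0], [0.002, 0, 0.221, 0], [0.002, 0, 0.221, 0]]}}

```text
clock: 38.72
position: [0.5938, -0.0266, 0.0727]
ee_rot: [2.135, 2.303, 0.002]
force: [-0.7, -0.3, 0.5]
width: 0.996
gripper_force: 0.0
```

>>> {"method": "jog_arm", "body": {"moves": [[0, 0, 0, 0], [0, 0, 0, 0], [0, 0, 0, 0], [0, 0, 0, 0], [0, 0, 0, 0], [0, 0, 0, 0], [0, 0, 0, 0], [0, 0, 0, 0]], "hand": 0.05}}

```text
clock: 39.72
position: [0.5931, -0.0264, 0.0721]
ee_rot: [-2.136, -2.304, -0.0]
force: [-2.2, 1.1, 6.4]
width: 0.722
gripper_force: 25.0
```

>>> {"method": "jog_arm", "body": {"moves": [[0, 0, -0.02, 0], [0, 0, -0.05, 0], [0, 0, -0.08, 0], [0, 0, -0.11, 0], [0, 0, -0.13, 0], [0, 0, -0.13, 0], [0, 0, -0.13, 0]]}}

```text
clock: 40.6
position: [0.5925, -0.0262, 0.2005]
ee_rot: [-2.135, -2.303, 0.002]
force: [-0.1, 0.7, -3.3]
width: 0.728
gripper_force: 25.0
```

```bash
python3 - <<'E'
from h import *
go(.468,-.1905,.202,4.4)
E
```

```text
pos [ 0.5925 -0.0262  0.2005] yaw 4.4 shift [-0.1543 -0.1366 -0.0013] spin -0.001 F [-0.1  0.7 -3.3] w 0.0668 g 25.0 t 40.6 q [-0.38  0.44  0.48  1.73 -0.23  1.03  0.25]
```

>>> {"method": "jog_arm", "body": {"moves": [[-0.025, -0.022, 0, 0], [-0.055, -0.048, 0, 0], [-0.085, -0.075, 0, 0], [-0.115, -0.102, 0, 0], [-0.14, -0.124, 0, 0], [-0.1535, -0.1365, 0, 0], [-0.1535, -0.1365, 0, 0], [-0.1535, -0.1365, 0, 0], [-0.1535, -0.1365, 0, 0]]}}

```text
clock: 41.72
position: [0.4695, -0.1886, 0.2016]
ee_rot: [-2.133, -2.306, -0.0]
force: [0.6, 0.4, -2.8]
width: 0.733
gripper_force: 25.0
```

```bash
python3 - <<'E'
from h import *
go(.468,-.1895,.0775,4.4)
E
```

```text
pos [ 0.4695 -0.1886  0.2016] yaw 4.5 shift [-0.0008 -0.0016  0.1241] spin 0.001 F [ 0.6  0.4 -2.8] w 0.0672 g 25.0 t 41.7 q [-0.15  0.3   0.54  1.94 -0.18  0.96  0.56]
```

>>> {"method": "jog_arm", "body": {"moves": [[-0.001, -0.0015, 0.03, 0], [-0.001, -0.0015, 0.06, 0], [-0.001, -0.0015, 0.09, 0], [-0.001, -0.0015, 0.11, 0], [-0.001, -0.0015, 0.12, 0], [-0.001, -0.0015, 0.124, 0], [-0.001, -0.0015, 0.124, 0], [-0.001, -0.0015, 0.124, 0]]}}

```text
clock: 42.72
position: [0.4678, -0.191, 0.0785]
ee_rot: [2.135, 2.304, 0.001]
force: [-0.3, -0.6, -3.6]
width: 0.728
gripper_force: 25.0
```

>>> {"method": "jog_arm", "body": {"moves": [[0, 0, 0, 0], [0, 0, 0, 0], [0, 0, 0, 0], [0, 0, 0, 0], [0, 0, 0, 0], [0, 0, 0, 0]], "hand": 0.088}}

```text
clock: 43.48
position: [0.4673, -0.1909, 0.0778]
ee_rot: [-2.136, -2.304, 0.0]
force: [-0.3, -0.3, -0.5]
width: 0.96
gripper_force: 0.0
```

>>> {"method": "jog_arm", "body": {"moves": [[0, 0, -0.02, 0], [0, 0, -0.06, 0], [0, 0, -0.12, 0], [0, 0, -0.17, 0], [0, 0, -0.2, 0], [0, 0, -0.21, 0], [0, 0, -0.21, 0], [0, 0, -0.21, 0]]}}

```text
clock: 44.48
position: [0.4666, -0.1906, 0.2864]
ee_rot: [-2.134, -2.303, 0.002]
force: [0.2, -1.0, -0.1]
width: 0.96
gripper_force: 0.0
```

```bash
python3 - <<'E'
from h import *
rim(.468,-.19,.12,.033,('wrist',)); cups('g')
go(.589,.175,.29,4.4)
E
```

```text
wrist 718 minenc [ 0.4676 -0.1926] r 0.0331 fit [ 0.4679 -0.1923] z 0.120
g top z 0.074 c 0.6569 -0.3230 size 0.114 0.045
g top z 0.088 c 0.5876 0.1792 size 0.056 0.050
g top z 0.122 c 0.4678 -0.1820 size 0.065 0.047
g side z 0.085 c 0.5891 0.1719 size 0.057 0.058
g side z 0.072 c 0.6743 -0.3260 size 0.104 0.059
g side z 0.119 c 0.4678 -0.1947 size 0.065 0.064
g side z 0.105 c 0.4763 -0.2823 size 0.062 0.063
pos [ 0.4668 -0.1908  0.2868] yaw 4.3 shift [ 0.3555  0.1495 -0.0034] spin -0.001 F [ 0.5 -0.3  0. ] w 0.0876 g 0.0 t 44.6 q [-0.2   0.2   0.58  1.82 -0.12  1.15  0.5 ]
```

Tall is seated (rim z 0.120). Now the small one.

>>> {"method": "jog_arm", "body": {"moves": [[0.03, 0.012, 0, 0], [0.07, 0.03, 0, 0], [0.11, 0.046, 0, 0], [0.15, 0.063, 0, 0], [0.19, 0.08, 0, 0], [0.23, 0.097, 0, 0], [0.27, 0.114, 0, 0], [0.31, 0.13, 0, 0], [0.34, 0.143, 0, 0], [0.356, 0.1495, 0, 0], [0.356, 0.1495, 0, 0], [0.356, 0.1495, 0, 0], [0.356, 0.1495, 0, 0]], "hand": 0.0915}}

```text
clock: 46.25
position: [0.5893, 0.1737, 0.2881]
ee_rot: [2.138, 2.302, 0.0]
force: [0.0, 0.2, -0.4]
width: 0.997
gripper_force: 0.0
```

```bash
python3 - <<'E'
from h import *
rim(.589,.175,.085,.029)
go(.589,.175,.05,4.4)
E
```

```text
wrist 505 minenc [0.5886 0.1748] r 0.0290 fit [0.5885 0.1752] z 0.084
pos [0.5893 0.174  0.2881] yaw 4.2 shift [ 0.001  -0.0003  0.2381] spin -0.003 F [ 0.5  0.5 -0.1] w 0.0915 g 0.0 t 46.3 q [-0.66  0.39  0.41  1.55 -0.16  1.23 -0.15]
```

>>> {"method": "jog_arm", "body": {"moves": [[0.001, -0.001, 0.04, 0], [0.001, -0.001, 0.08, 0], [0.001, -0.001, 0.12, 0], [0.001, -0.001, 0.16, 0], [0.001, -0.001, 0.2, 0], [0.001, -0.001, 0.225, 0], [0.001, -0.001, 0.238, 0], [0.001, -0.001, 0.238, 0], [0.001, -0.001, 0.238, 0]]}}

```text
clock: 47.42
position: [0.5891, 0.1764, 0.051]
ee_rot: [2.135, 2.303, 0.003]
force: [0.5, -0.2, -0.0]
width: 0.995
gripper_force: 0.0
```

>>> {"method": "jog_arm", "body": {"moves": [[0, 0, 0, 0], [0, 0, 0, 0], [0, 0, 0, 0], [0, 0, 0, 0], [0, 0, 0, 0], [0, 0, 0, 0], [0, 0, 0, 0], [0, 0, 0, 0]], "hand": 0.045}}

```text
clock: 48.42
position: [0.5883, 0.1764, 0.05]
ee_rot: [2.135, 2.304, 0.0]
force: [-0.8, 0.2, 3.6]
width: 0.632
gripper_force: 25.0
```

>>> {"method": "jog_arm", "body": {"moves": [[0, 0, -0.02, 0], [0, 0, -0.05, 0], [0, 0, -0.08, 0], [0, 0, -0.11, 0], [0, 0, -0.13, 0], [0, 0, -0.13, 0], [0, 0, -0.13, 0]]}}

```text
clock: 49.3
position: [0.5875, 0.1762, 0.1785]
ee_rot: [-2.135, -2.304, 0.003]
force: [-0.0, -0.1, -3.6]
width: 0.636
gripper_force: 25.0
```

```bash
python3 - <<'E'
from h import *
go(.4612,-.1015,.18,4.4)
E
```

```text
pos [0.5875 0.1762 0.1785] yaw 4.4 shift [-0.2673 -0.147  -0.0011] spin -0.001 F [-0.  -0.1 -3.6] w 0.0583 g 25.0 t 49.3 q [-0.64  0.48  0.38  1.7  -0.21  1.   -0.11]
```

>>> {"method": "jog_arm", "body": {"moves": [[-0.03, -0.016, 0, 0], [-0.065, -0.035, 0, 0], [-0.1, -0.055, 0, 0], [-0.14, -0.077, 0, 0], [-0.18, -0.099, 0, 0], [-0.215, -0.118, 0, 0], [-0.245, -0.135, 0, 0], [-0.2665, -0.147, 0, 0], [-0.2665, -0.147, 0, 0], [-0.2665, -0.147, 0, 0], [-0.2665, -0.147, 0, 0]]}}

```text
clock: 50.68
position: [0.4621, -0.0996, 0.1794]
ee_rot: [-2.133, -2.305, 0.0]
force: [-0.5, 0.5, -3.1]
width: 0.636
gripper_force: 25.0
```

```bash
python3 - <<'E'
from h import *
go(.4612,-.1005,.0555,4.4)
E
```

```text
pos [ 0.4621 -0.0996  0.1794] yaw 4.4 shift [-0.0008 -0.0009  0.1239] spin 0.001 F [-0.5  0.5 -3.1] w 0.0584 g 25.0 t 50.7 q [-0.28  0.26  0.47  2.04 -0.15  0.88  0.35]
```

>>> {"method": "jog_arm", "body": {"moves": [[0, -0.001, 0.03, 0], [0, -0.001, 0.06, 0], [0, -0.001, 0.09, 0], [0, -0.001, 0.11, 0], [0, -0.001, 0.12, 0], [0, -0.001, 0.124, 0], [0, -0.001, 0.124, 0], [0, -0.001, 0.124, 0]]}}

```text
clock: 51.68
position: [0.4614, -0.1007, 0.0564]
ee_rot: [2.135, 2.304, 0.001]
force: [0.5, 0.5, -3.3]
width: 0.63
gripper_force: 25.0
```

>>> {"method": "jog_arm", "body": {"moves": [[0, 0, 0, 0], [0, 0, 0, 0], [0, 0, 0, 0], [0, 0, 0, 0], [0, 0, 0, 0], [0, 0, 0, 0]], "hand": 0.085}}

```text
clock: 52.42
position: [0.4609, -0.1006, 0.0558]
ee_rot: [-2.135, -2.304, -0.0]
force: [0.1, 0.7, -0.2]
width: 0.928
gripper_force: 0.0
```

>>> {"method": "jog_arm", "body": {"moves": [[0, 0, -0.02, 0], [0, 0, -0.06, 0], [0, 0, -0.12, 0], [0, 0, -0.18, 0], [0, 0, -0.23, 0], [0, 0, -0.25, 0], [0.04, 0, -0.25, 0], [0.09, 0, -0.25, 0], [0.14, 0, -0.25, 0], [0.15, 0, -0.25, 0], [0.15, 0, -0.25, 0], [0.15, 0, -0.25, 0]]}}

```text
clock: 53.92
position: [0.4497, 0.0473, 0.3058]
ee_rot: [2.138, 2.302, -0.0]
force: [0.0, -0.4, 0.4]
width: 0.925
gripper_force: 0.0
```

```bash
python3 - <<'E'
from h import *
cups('h'); go(.46,.05,.3)
S=load('side');cv2.imwrite('pics/s7.png',S['color'][:,:,::-1])
C=cloud(S);m=(C[...,2]>.205)&(C[...,2]<.24)&(np.hypot(C[...,0]-.44,C[...,1]-.295)<.03)
w=C[m];print(m.sum(),np.percentile(w[:,2],97),cv2.minAreaRect(w[:,:2].astype(np.float32)))
E
```

```text
h top z 0.074 c 0.6538 -0.3228 size 0.114 0.052
h top z 0.107 c 0.4748 -0.2792 size 0.058 0.060
h top z 0.122 c 0.4681 -0.1906 size 0.066 0.064
h top z 0.093 c 0.4620 -0.0997 size 0.054 0.057
h side z 0.090 c 0.4622 -0.1058 size 0.057 0.056
h side z 0.072 c 0.6536 -0.3263 size 0.053 0.117
h side z 0.119 c 0.4687 -0.1947 size 0.066 0.063
h side z 0.105 c 0.4751 -0.2826 size 0.062 0.062
pos [0.4497 0.0474 0.3059] yaw 4.2 shift [0.0018 0.0105 0.0059] spin 0.000 F [-0.4 -0.1 -0.8] w 0.0852 g 0.0 t 54.0 q [-0.57  0.08  0.38  1.89 -0.03  1.18 -0.11]
96 0.2249606129933778 ((0.43882879614830017, 0.29097694158554077), (0.0226220041513443, 0.020600035786628723), 29.793514251708984)
```

View pics/s7.png

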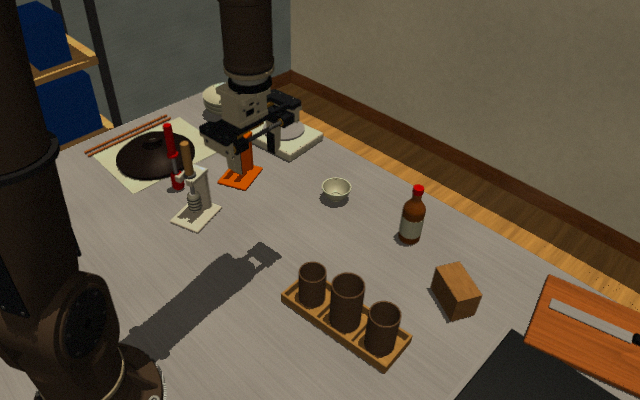

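The side view shows the tumblers upright, one per bay, at (312,285), (347,300) and (382,328). The brush is hung in the white holder at (190,185), and the bowl, sauce and carton haven't moved. Before handing in, I pause a moment to let everything settle.

>>> {"method": "jog_arm", "body": {"moves": [[0, 0, 0, 0], [0, 0, 0, 0], [0, 0, 0, 0], [0, 0, 0, 0]]}}

```text
clock: 54.52
position: [0.4495, 0.0489, 0.3058]
ee_rot: [-2.136, -2.304, 0.0]
force: [-0.3, 0.0, 0.3]
width: 0.926
gripper_force: 0.0
```

```bash
python3 -c "
from cell import arm
print(arm.sign_off())"
```

```text
the job is handed in; nothing more can be done
None
```

I scrubbed all three tumblers in order (small, middle, tall), hung the brush back in its white holder and stood each tumbler in its own caddy bay; the job was handed in at about 55 s, and no verdict came back.

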